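Set up the roti counter: tin to its mark, plate to the griddle

TASK

Get the counter ready for serving roti: push the green-banded aluminium tin along the counter until its whole foot stands on the round blue mark, and push the white plate up against the side of the griddle, its rim touching, with the plate's middle opposite the red strip. Only push them, flat on the counter: do not lift or tip either of them. Leave everything else where it is.

Things in the scene. Friction and masses are not known exactly. Their poses are not given: they have to be found in the camera images.
- tin: Loose round lidded aluminium tin with a green band, 100 mm across (the lid; the body below it is 98 mm), 62 mm high, 0.3 to 0.55 kg, upright on the counter. Origin: centre of its underside; z up.
- mark: Round flat blue mark painted on the steel counter, 130 mm across, no height to speak of. Origin: its centre, on the counter.
- plate: Loose white melamine plate, 160 mm across the rim (its widest part), 22 mm high, about 0.2 kg, right way up on the counter. Origin: centre of its underside; z up.
- landing (a point): Middle of the red strip (40 mm wide, also on the top edge) on the griddle's side facing the plate, at counter level. The griddle is a fixed dark steel box, 340 x 320 x 60 mm high, round black hot plate 6 mm above; it may be turned a little. This side is a flat upright wall 340 mm long. Axes: x along the side, y into the griddle (the plate stands at negative y), z up.
- turner: Flat steel turner with a dark wooden handle, 260 mm long, lying on top of the griddle. Leave alone. Origin: underside, near the middle of its length.
- rolling_pin: Wooden rolling pin, 50 mm thick, 380 mm long, lying across in a low wooden tray on the far side of the counter. Leave alone. Origin: underside of its middle.
- mug: Steel mug, 72 mm across, 70 mm high, to the right of the tin and the mark. Leave alone. Origin: centre of its underside.
- bowl: Small blue bowl, 100 mm across, 40 mm high, near the robot. Leave alone. Origin: centre of its underside.
- shaker: Small glass shaker with a red cap, 44 mm across, 70 mm high, beyond the work. Leave alone. Origin: centre of its underside.
- jar: Small amber jar with a brass lid, 52 mm across, 70 mm high, beyond the work. Leave alone. Origin: centre of its underside.
Mind the look-alikes: they are no part of the job. Several things have the shape of the plate; the one meant has the colours described above. What is shaped like the tin but purple is not meant.

How it is judged:
By the outcome, as a careful person would: the job done as asked, in the order asked, and still so for the second after the job is handed in, with the robot touching nothing.
It also fails if it takes over 54 s, if anything falls off the work surface, if the arm or the gripper's body presses on something with over 40 N, if the wrist force passes 120 N, or if a joint passes its speed limit or range.

ROBOT

A 7-joint arm with a two-finger parallel gripper is mounted at the origin on the work surface. World frame = base frame: x ahead of the robot, y to its left, z up, the work surface at z = 0. Lengths are in m, angles in rad, forces in N, time in s.
With the tool pointing down it reaches from about 0.35 to 0.9 m from the base axis. Payload 8.1 kg.
Tool frame: the origin (TCP) lies on the centre line of the jaws, within the pads' length; the fingertips stand arm.tips_ahead ahead of it and the grasp point (between the pads) lies 8 mm behind it (arm.tips_ahead is the distance from the TCP to the fingertips, in m); z points along the fingers, y is the direction in which the jaws open and shut (so a half turn about z gives the same grasp; the last joint's range is limited). The gripper opens to 92 mm and grips with 3 to 60 N. Pads are 19 mm wide; open, the fingers measure 130 mm over their backs; the gripper's body (75 mm by 190 mm) begins 47 mm behind the grasp point.
Start: joints at [-1.398, 0.434, 0.025, 1.573, -0.012, 1.134, -0.075], TCP at [0.17, 0.601, 0.238] pointing down, gripper open.
Joint ranges: [-2.62, 2.62], [-0.44, 2.09], [-1.27, 1.32], [0.08, 2.57], [-1.32, 4.46], [0.12, 2], [-2.74, 2.74]. Speed limits (rad/s): [2.22, 2.22, 3.01, 3.01, 3.14, 3.14, 3.14].

INTERFACE

Orientations are given as a rotation vector (axis times angle).
In Python, from cell import arm gives the robot as it stands. The module is installed in compiled form; this text tells all that it offers.
- The arm moves only by the tool jog_arm, never from a script. Its argument "moves" is a list of rows, each an object with "twist": the turn, a rotation vector about the tool's x, y, z in units of 10 degrees (1.0 is 10 degrees), a list of three; "xyz": the shift along the tool's x, y, z in units of 60 mm (1.0 is 60 mm), a list of three; "grip": the closure, from -1 (fully open) to 1 (shut). A call has 1 to 5 rows; each row is the pose to reach, as a shift and turn from the pose commanded when the call began, along the tool's axes at that moment; what a row does not reach only later rows make up. A row lasts 1/8 s, in which the tool goes at most 62.5 mm and 10.7 degrees, less where a joint would pass 70% of its speed; a pose out of reach is approached as far as the arm can. A call with a gripper value outside its range is refused whole. The fingers move at their own pace and stop on an object; "force" is the grip in N (left out, the last holds). Time passes only in rows, so rows that repeat a pose let the fingers close. It gives the time, the measured TCP pose, the force and the opening at its end, in the units of the state.
- arm.observe(): the state, without advancing time (a new reading comes with each control period).
- arm.get_image(name): name is "side" or "top" or "wrist"; returns the picture (400x640x3 uint8, blue, green, red); there is no depth.
- arm.camera_params(name): a dict with "mtx" (3x3 intrinsics, pixels), "k1" (the pictures are not rectified: a ray, as slopes to the right and down, at radius r is drawn at 1 + k1 r^2 times it, then the intrinsics apply), "T" (4x4, takes a point from camera to world coordinates); the wrist camera has in their place "T_tool_cam" (4x4, takes a point from camera to tool coordinates, whose origin is the TCP and whose axes are the flange's). Camera axes: x right, y down, z forward; pixel columns grow to the right and rows downward; lengths in m; the calibration is good to about 2 mm. A picture is of the moment at which its call begins: read the wrist's pose just before it. camera_params takes no time and is no camera call.
- arm.sign_off(): hands the job in, once; it reports no verdict.
The state is a dict: "clock": time; "joints": joint angles; "dq": joint speeds; "joint_efforts": joint torques, N m; "position": TCP position; "ee_rot": TCP orientation; "force": force on the tool from outside, world axes, zero at the start; "ft_torque": the same for the moment, N m; "width": opening from 0.0 (shut) to 1.0 (fully open).
Only numpy, scipy, OpenCV 4.12 (cv2) and the standard library are available. Lean on these libraries where they do the work, as an engineer would, in place of code of your own. Each camera call takes 0.05 s, during which the arm holds its last target. There are 200 camera calls.

## Working session

There is one attempt and no reset: what is moved stays moved. The work goes in short steps, Python scripts to look and compute and a tool call to move; the robot and the scene stay as the last step left them, time stands still between calls to the robot, and variables do not carry over. Pictures are saved under pics/ and viewed, about 8 in all and at most 12, crops included, and the job is handed in when it is done.

Besides the shell and the picture viewer there is one more tool, called after "Request:" in YAML: its name, and indented under it one key for each argument. jog_arm: Moves the arm, as the interface text tells. Its arguments: {"type":"object","properties":{"moves":{"type":"array","items":{"type":"object","properties":{"twist":{"type":"array","items":{"type":"number"}},"xyz":{"type":"array","items":{"type":"number"}},"grip":{"type":"number"}}}},"force":{"type":"number"}},"required":["moves"]}

```bash
mkdir -p pics; cat > h.py <<'E'
import numpy as np, cv2
from cell import arm
def ray(c,uv):
    P=arm.camera_params(c);K=np.array(P["mtx"]);k=P["k1"]
    T=np.array(P["T"])
    d=(np.array(uv,float).reshape(-1,2)-K[:2,2])/[K[0,0],K[1,1]]
    s=d.copy()
    for _ in range(20): s=d/(1+k*(s**2).sum(1,keepdims=True))
    r=np.c_[s,np.ones(len(s))]@T[:3,:3].T
    return T[:3,3],r
def onz(c,uv,z):
    o,r=ray(c,uv); return (o+r*((z-o[2])/r[:,2])[:,None])[:,:2]
E
python3 - <<'E'
from h import *
for n in("top","side"):
    cv2.imwrite(f"pics/{n}0.png",arm.get_image(n)); print(n,np.round(np.array(arm.camera_params(n)["T"]),3).tolist())
print(arm.observe(), arm.tips_ahead)
E
```

```text
top [[-0.005, -0.993, 0.121, 0.401], [-1.0, 0.007, 0.017, -0.002], [-0.017, -0.121, -0.993, 1.431], [0.0, 0.0, 0.0, 1.0]]
side [[0.866, -0.277, 0.417, -0.129], [-0.501, -0.487, 0.716, -1.104], [0.005, -0.829, -0.56, 0.95], [0.0, 0.0, 0.0, 1.0]]
{'clock': 0.1, 'joints': array([-1.39761133,  0.43514258,  0.02498532,  1.5739557 , -0.01162886,
        1.13401628, -0.0750959 ]), 'dq': array([ 1.06798101e-03, -1.23175654e-03, -6.04375281e-04, -1.61455528e-03,
        5.11094152e-04, -7.14916762e-05, -1.93604994e-03]), 'joint_efforts': array([ 3.22534783e-03, -6.69125390e+01,  9.87874120e-01, -3.15145147e+01,
       -6.05727942e-02,  3.73615720e-02,  1.09072414e-04]), 'position': array([0.17011912, 0.6009621 , 0.23704974]), 'ee_rot': array([-4.31955054e-01, -3.11166809e+00,  2.15815215e-03]), 'force': array([ 0.12416473, -0.55890057, -0.30734919]), 'ft_torque': array([ 0.0059157 , -0.03967834, -0.03151615]), 'width': 0.9975041835158341} 0.011
```

View pics/top0.png

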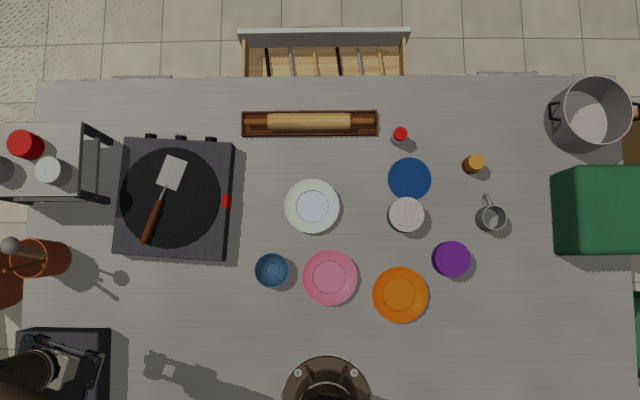

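View pics/side0.png

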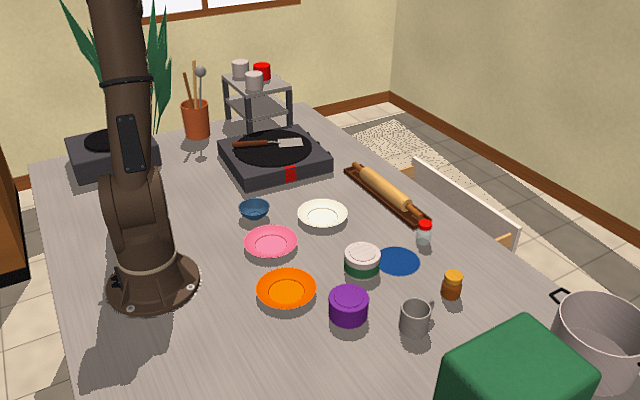

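The top view shows:
- Tin, with a white-grey lid, at about (406,215). The side view shows its green band at (362,262).
- Blue mark at (409,179).
- White plate at (312,206).
- Red strip at (226,200).

Possible mix-ups in the top view:
- **Tin:** the purple tin at (451,259).
- **Plate:** the pink plate at (330,278) and the orange plate at (400,295).
- **Mark:** the blue bowl at (271,270).

Next I'll measure these and check one crop.

```bash
python3 - <<'E'
from h import *
im=arm.get_image("top"); hsv=cv2.cvtColor(im,cv2.COLOR_BGR2HSV)
def big(m,box):
    x0,y0,x1,y1=box; z=np.zeros_like(m); z[y0:y1,x0:x1]=m[y0:y1,x0:x1]
    return max(cv2.findContours(z,cv2.RETR_EXTERNAL,cv2.CHAIN_APPROX_NONE)[0],key=cv2.contourArea)
def circ(name,m,box,z):
    c=big(m,box)[:,0]; p=onz("top",c,z).astype(np.float32)
    (x,y),r=cv2.minEnclosingCircle(p); e=cv2.fitEllipse(p)
    print(name,"enc",round(x,4),round(y,4),"r",round(r,4),"ell",np.round(e[0],4),np.round(e[1],4), cv2.boundingRect(c))
H,S,V=cv2.split(hsv)
blue=cv2.inRange(hsv,(100,150,60),(125,255,255))
circ("mark",blue,(380,150,440,205),0)
print("hsv lid",hsv[215,406],"plate",hsv[190,300],"counter",hsv[240,360],"rim",hsv[206,286])
bg=cv2.medianBlur(im,3).astype(int)
white=cv2.inRange(hsv,(0,0,190),(180,70,255))
circ("plate",white,(270,170,350,245),.022)
circ("tin",white,(380,194,432,240),.062)
red=cv2.inRange(hsv,(0,150,100),(8,255,255))
c=big(red,(210,180,245,220))[:,0]; print("red",cv2.boundingRect(c),np.round(cv2.minAreaRect(c),2) if 0 else cv2.minAreaRect(c))
# wall lower/top edge: cast from dark mask
dark=cv2.inRange(V,0,90)
pts=[]
for r in range(150,255,3):
    if 188<r<212: continue
    row=dark[r,200:260]; k=np.nonzero(row)[0]
    pts.append((200+k.max()+.5,r))
print(pts[::4])
p=onz("top",pts,.0); print("edge as z=0",cv2.fitLine(p.astype(np.float32),cv2.DIST_HUBER,0,.01,.01).ravel())
p=onz("top",pts,.06); print("edge as z=.06",cv2.fitLine(p.astype(np.float32),cv2.DIST_HUBER,0,.01,.01).ravel())
s=arm.get_image("side"); a=cv2.resize(im[130:250,190:450],None,fx=3,fy=3,interpolation=cv2.INTER_NEAREST); b=cv2.resize(s[150:250,200:460],None,fx=2.3,fy=2.3)
w=np.zeros((600,780,3),np.uint8); w[:360]=a; w[365:595,:598]=b[:230,:598]
cv2.imwrite("pics/crop1.png",w)
E
```

```text
mark enc 0.6292 -0.2485 r 0.063 ell [ 0.6308 -0.2487] [0.1188 0.1245] (388, 158, 43, 41)
hsv lid [ 11  18 152] plate [ 49  12 169] counter [ 19  16 126] rim [ 23  29 161]Traceback (most recent call last):
  File "<stdin>", line 16, in <module>
  File "<stdin>", line 7, in circ
  File "<stdin>", line 5, in big
ValueError: max() iterable argument is empty
```

```bash
cat > m.py <<'E'
from h import *
def big(m,box):
    x0,y0,x1,y1=box; z=np.zeros_like(m); z[y0:y1,x0:x1]=m[y0:y1,x0:x1]
    return max(cv2.findContours(z,cv2.RETR_EXTERNAL,cv2.CHAIN_APPROX_NONE)[0],key=cv2.contourArea)
def circ(name,m,box,z):
    c=cv2.convexHull(big(m,box))[:,0]; p=onz("top",c,z).astype(np.float32)
    (x,y),r=cv2.minEnclosingCircle(p); e=cv2.fitEllipse(p)
    print(name,"enc",round(x,4),round(y,4),"r",round(r,4),"ell",np.round(e[0],4),np.round(e[1],4), cv2.boundingRect(c))
im=arm.get_image("top"); hsv=cv2.cvtColor(im,cv2.COLOR_BGR2HSV); V=hsv[...,2]
white=cv2.morphologyEx(cv2.inRange(cv2.medianBlur(hsv,3),(0,0,140),(180,70,255)),cv2.MORPH_OPEN,np.ones((3,3)))
blue=cv2.inRange(hsv,(100,150,60),(125,255,255))
red=cv2.inRange(hsv,(0,150,80),(8,255,255))
E
python3 - <<'E'
from m import *
circ("mark",blue,(380,150,440,205),0)
circ("plate",white,(270,170,350,245),.022)
circ("tin",white,(380,190,432,240),.062)
c=big(red,(210,180,245,220))[:,0]; print("red",cv2.boundingRect(c)); 
h=onz("top",[(231,194),(231,208)],.06);print(h)
dark=cv2.inRange(V,0,90)
pts=[]
for r in range(150,255,3):
    if 188<r<212: continue
    k=np.nonzero(dark[r,200:260])[0]
    pts.append((200+k.max()+.5,r))
print(pts[::4])
for z in(0,.06):
    p=onz("top",pts,z); print("edge z",z,cv2.fitLine(p.astype(np.float32),cv2.DIST_HUBER,0,.01,.01).ravel())
s=arm.get_image("side"); a=cv2.resize(im[130:250,190:450],None,fx=3,fy=3,interpolation=cv2.INTER_NEAREST); b=cv2.resize(s[150:250,200:460],None,fx=2.3,fy=2.3)
w=np.zeros((600,780,3),np.uint8); w[:360]=a; w[365:595,:598]=b[:230,:598]
cv2.imwrite("pics/crop1.png",w)
E
```

```text
mark enc 0.6293 -0.2485 r 0.063 ell [ 0.6293 -0.2486] [0.1245 0.1252] (388, 158, 43, 41)
plate enc 0.5493 0.0398 r 0.08 ell [0.5497 0.0395] [0.1579 0.159 ] (284, 179, 55, 54)
tin enc 0.5198 -0.2273 r 0.0487 ell [ 0.5199 -0.2274] [0.0954 0.0965] (390, 197, 34, 35)
red (222, 194, 7, 14)
[[0.57917044 0.26506526]
 [0.53938531 0.26441256]]
[(np.float64(237.5), 150), (np.float64(244.5), 162), (np.float64(243.5), 174), (np.float64(242.5), 186), (np.float64(240.5), 222), (np.float64(239.5), 234), (np.float64(238.5), 246)]
edge z 0 [ 0.9984509  -0.05564049  0.5766236   0.24453169]
edge z 0.06 [ 0.9984509  -0.05564038  0.5692447   0.23421732]
```

View pics/crop1.png

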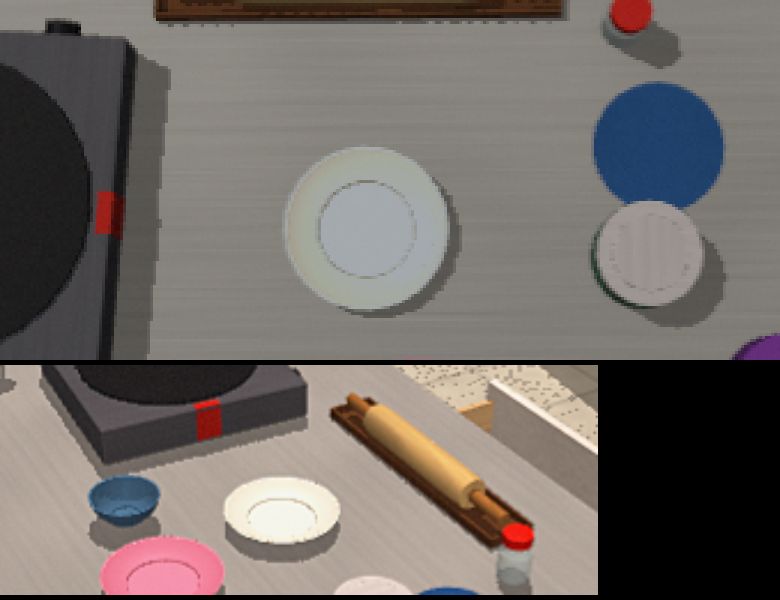

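The crop confirms the choices. The white plate is at (366,229) and the lidded tin with the green edge is at (650,252), just below the blue mark. The wall's foot runs from crop (135,40) to (117,360), and the red strip meets it at (124,215). The edge my script found was only the shadow, so I'll use these foot points. I also need the reach and tool axes.

```bash
python3 - <<'E'
from m import *
from scipy.spatial.transform import Rotation as R
for r in (150,165,180,201,220,235,245): print(r,V[r,222:246])
print(onz("top",[(235.3,143.3),(229.3,250),(231.6,201)],0))
red2=cv2.inRange(hsv,(0,120,40),(10,255,255)); print(cv2.boundingRect(big(red2,(210,180,245,220))))
print(R.from_rotvec(arm.observe()["ee_rot"]).as_matrix().round(3).tolist())
# side: red wall strip bottom
s=arm.get_image("side");h=cv2.cvtColor(s,cv2.COLOR_BGR2HSV)
m=cv2.inRange(h,(0,150,60),(8,255,255)); c=big(m,(270,150,310,200)); print(cv2.boundingRect(c),cv2.approxPolyDP(c,1.5,True)[:,0].tolist())
E
```

```text
150 [ 73  72  74  72  73  75  73  73  68  47  27  24  28  50  89  90  91  97
  96 106 142 142 142 141]
165 [ 70  72  73  72  71  72  69  60  31  25  24  35  74  87  89  88  89  89
  89  88  88  89  88 102]
180 [ 71  70  72  70  70  68  55  24  25  21  43  88  88  90  88  88  88  91
  91  89  90  91 104 139]
201 [138 158 158 156 151  82  62  60  64  76  85  85  86  86  86  86  86  87
  86  87 101 134 134 135]
220 [ 73  71  66  37  23  26  28  50  90  89  90  89  89  89  90  89  90  89
  89 101 137 137 137 137]
235 [ 69  58  28  26  25  32  73  86  87  86  86  85  85  86  86  85  85  86
  97 132 131 131 131 131]
245 [ 61  31  27  23  24  61  88  88  89  89  89  88  89  90  88  87  89  97
 135 134 134 134 133 134]
[[0.73979328 0.26649658]
 [0.42251037 0.2791598 ]
 [0.5661733  0.27460532]]
(222, 194, 10, 16)
[[-0.962, 0.272, -0.0], [0.272, 0.962, -0.001], [-0.0, -0.001, -1.0]]
(284, 165, 13, 18) [[294, 165], [284, 167], [290, 169], [285, 171], [286, 182], [295, 180]]
```

```bash
python3 - <<'E'
from h import *
rows=[150,165,180,220,235,245]
f=onz("top",np.c_[[235,233.4,232.3,229.1,227.8,227.1],rows],0)
t=onz("top",np.c_[[230.9,229.4,228.2,224.8,223.4,222.5],rows],.06)
for p in(f,t):
    a=np.polyfit(p[:,0],p[:,1],1); print(a,np.degrees(np.arctan(a[0])),a[0]*.56+a[1])
print(onz("top",[(230.6,201.5)],0),onz("top",[(226.5,200.5)],.06),onz("side",[(290.8,181.5)],0))
E
```

```text
[-0.06536836  0.31456428] -3.740009979084842 0.27795799999269794
[-0.06964884  0.31692793] -3.984150749644236 0.2779245750680844
[[0.56470986 0.27754729]] [[0.56074909 0.27755573]] [[0.56000963 0.27968563]]
```

Wall line is y ≈ 0.3155 − 0.067x, with the landing at about (0.562, 0.278). The tin goes from (0.520, −0.227) to (0.629, −0.2485), and the plate from (0.5495, 0.040) to (0.557, 0.198). I'll push each with the two opened fingers straddling it, starting with the tin.

Request:
jog_arm:
  moves:
    - {"xyz": [-3.93,-2.89,0],"twist": [0,0,0],"grip": -0.3}
    - {"xyz": [-3.93,-2.89,0],"twist": [0,0,0],"grip": -0.3}
    - {"xyz": [-3.93,-2.89,0],"twist": [0,0,0],"grip": -0.3}
    - {"xyz": [-3.93,-2.89,0],"twist": [0,0,0],"grip": -0.3}
    - {"xyz": [-3.93,-2.89,0],"twist": [0,0,0],"grip": -0.3}

```text
clock: 0.98
position: [0.3517, 0.3676, 0.238]
ee_rot: [0.436, 3.11, 0.0]
force: [0.6, 0.5, -0.0]
width: 0.65
```

Request:
jog_arm:
  moves:
    - {"xyz": [-2.8,-3.85,0],"twist": [0,0,0],"grip": -0.3}
    - {"xyz": [-2.8,-3.85,0],"twist": [0,0,0],"grip": -0.3}
    - {"xyz": [-2.8,-3.85,0],"twist": [0,0,0],"grip": -0.3}
    - {"xyz": [-2.8,-3.85,0],"twist": [0,0,0],"grip": -0.3}
    - {"xyz": [-2.8,-3.85,0],"twist": [0,0,0],"grip": -0.3}

```text
clock: 1.6
position: [0.4493, 0.099, 0.2381]
ee_rot: [0.437, 3.11, -0.0]
force: [0.4, 0.1, 0.5]
width: 0.653
```

Request:
jog_arm:
  moves:
    - {"xyz": [-1.28,-5.02,0],"twist": [0,0,-0.48],"grip": -0.3}
    - {"xyz": [-1.28,-5.02,0],"twist": [0,0,-0.48],"grip": -0.3}
    - {"xyz": [-1.28,-5.02,0],"twist": [0,0,-0.48],"grip": -0.3}
    - {"xyz": [-1.28,-5.02,0],"twist": [0,0,-0.48],"grip": -0.3}
    - {"xyz": [-1.28,-5.02,0],"twist": [0,0,-0.48],"grip": -0.3}

```text
clock: 2.22
position: [0.4403, -0.2104, 0.2381]
ee_rot: [0.301, 3.126, 0.0]
force: [1.2, 0.6, -0.6]
width: 0.654
```

Request:
jog_arm:
  moves:
    - {"xyz": [0,0,1],"twist": [0,0,0],"grip": -0.3}
    - {"xyz": [0,0,2],"twist": [0,0,0],"grip": -0.3}
    - {"xyz": [0,0,3],"twist": [0,0,0],"grip": -0.3}
    - {"xyz": [0,0,3.6],"twist": [0,0,0],"grip": -0.3}
    - {"xyz": [0,0,3.6],"twist": [0,0,0],"grip": -0.3}

```text
clock: 2.85
position: [0.4387, -0.2079, 0.0199]
ee_rot: [-0.301, -3.122, -0.002]
force: [-0.8, 0.4, 0.4]
width: 0.649
```

```bash
python3 - <<'E'
from h import *
cv2.imwrite("pics/s1.png",np.vstack([arm.get_image("side")[150:350,200:520],arm.get_image("top")[130:330,300:620]]))
print(arm.observe()["position"],arm.observe()["force"])
E
```

```text
[ 0.4408869  -0.20884353  0.02259207] [ 0.04713714 -0.67283644  0.37328022]
```

View pics/s1.png

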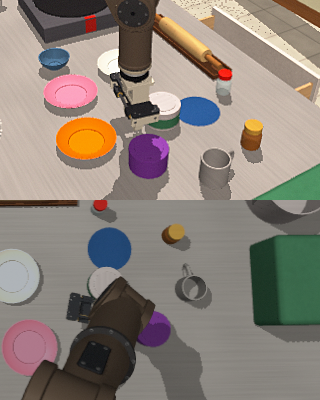

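The fingers are down behind the tin, at about (128,125) in the side half, clear of the purple tin and the orange plate. Pushing along −tool x.

Request:
jog_arm:
  moves:
    - {"xyz": [-0.2,-0.04,0],"twist": [0,0,0],"grip": -0.3}
    - {"xyz": [-0.36,-0.04,0],"twist": [0,0,0],"grip": -0.3}
    - {"xyz": [-0.52,-0.04,0],"twist": [0,0,0],"grip": -0.3}
    - {"xyz": [-0.68,-0.04,0],"twist": [0,0,0],"grip": -0.3}
    - {"xyz": [-0.84,-0.04,0],"twist": [0,0,0],"grip": -0.3}

```text
clock: 3.58
position: [0.4894, -0.2203, 0.0216]
ee_rot: [-0.301, -3.126, -0.001]
force: [-4.2, 0.5, 3.6]
width: 0.651
```

Request:
jog_arm:
  moves:
    - {"xyz": [-0.16,0,0],"twist": [0,0,0],"grip": -0.3}
    - {"xyz": [-0.32,0,0],"twist": [0,0,0],"grip": -0.3}
    - {"xyz": [-0.48,0,0],"twist": [0,0,0],"grip": -0.3}
    - {"xyz": [-0.64,0,0],"twist": [0,0,0],"grip": -0.3}
    - {"xyz": [-0.8,0,0],"twist": [0,0,0],"grip": -0.3}

```text
clock: 4.2
position: [0.5373, -0.2297, 0.0217]
ee_rot: [0.301, 3.127, 0.0]
force: [-3.8, 1.2, 2.9]
width: 0.652
```

```bash
python3 - <<'E'
from h import *
cv2.imwrite("pics/s2.png",np.vstack([cv2.resize(arm.get_image("side")[200:320,280:480],None,fx=2,fy=2),cv2.resize(arm.get_image("top")[130:250,350:550],None,fx=2,fy=2)]))
print(arm.observe()["position"],arm.observe()["force"])
E
```

```text
[ 0.53839179 -0.22985535  0.02177503] [-0.67985528 -0.23573214  0.74121619]
```

View pics/s2.png

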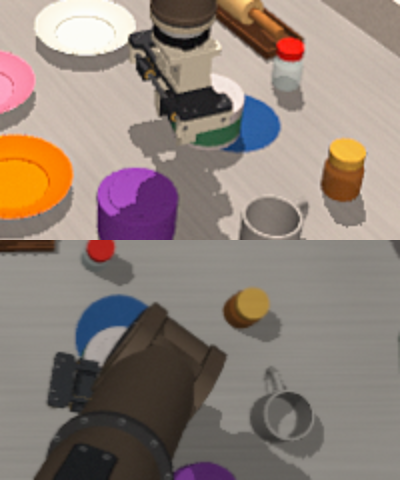

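The tin is sliding upright in front of the fingers and is partly on the mark. About 42 mm to go.

Request:
jog_arm:
  moves:
    - {"xyz": [-0.16,0,0],"twist": [0,0,0],"grip": -0.3}
    - {"xyz": [-0.32,-0.01,0],"twist": [0,0,0],"grip": -0.3}
    - {"xyz": [-0.48,-0.02,0],"twist": [0,0,0],"grip": -0.3}
    - {"xyz": [-0.62,-0.02,0],"twist": [0,0,0],"grip": -0.3}
    - {"xyz": [-0.7,-0.02,0],"twist": [0,0,0],"grip": -0.3}

```text
clock: 4.92
position: [0.5782, -0.2389, 0.0217]
ee_rot: [0.301, 3.127, -0.0]
force: [-1.9, 1.0, 0.5]
width: 0.653
```

Request:
jog_arm:
  moves:
    - {"xyz": [0,0,0],"twist": [0,0,0],"grip": -0.3}
    - {"xyz": [0.2,0,0],"twist": [0,0,0],"grip": -0.3}
    - {"xyz": [0.7,0,0],"twist": [0,0,0],"grip": -0.3}
    - {"xyz": [1.3,0,0],"twist": [0,0,0],"grip": -0.3}
    - {"xyz": [1.3,0,0],"twist": [0,0,0],"grip": -0.3}

```text
clock: 5.55
position: [0.4973, -0.2233, 0.0218]
ee_rot: [-0.304, -3.124, -0.002]
force: [0.7, -0.2, 0.4]
width: 0.648
```

Request:
jog_arm:
  moves:
    - {"xyz": [0,0,-1],"twist": [0,0,0],"grip": -0.3}
    - {"xyz": [0,0,-2],"twist": [0,0,0],"grip": -0.3}
    - {"xyz": [0,0,-3],"twist": [0,0,0],"grip": -1}
    - {"xyz": [0,1,-3],"twist": [0,0,0],"grip": -1}
    - {"xyz": [0,2,-3],"twist": [0,0,0],"grip": -1}

```text
clock: 6.18
position: [0.5249, -0.1052, 0.2031]
ee_rot: [0.304, 3.123, 0.001]
force: [1.1, 0.3, 0.5]
width: 0.929
```

```bash
python3 - <<'E'
from m import *
cv2.imwrite("pics/s3.png",np.vstack([cv2.resize(arm.get_image("side")[200:320,280:480],None,fx=2,fy=2),cv2.resize(im[130:250,350:550],None,fx=2,fy=2)]))
circ("mark",blue,(380,150,440,205),0)
circ("tin",white,(380,150,432,240),.062)
print(arm.observe()["position"],arm.observe()["ee_rot"])
E
```

```text
mark enc 0.5905 -0.2826 r 0.0328 ell [ 0.5898 -0.284 ] [0.0188 0.0625] (413, 184, 17, 16)
tin enc 0.6876 -0.23 r 0.0739 ell [ 0.6869 -0.2339] [0.048  0.1819] (380, 150, 52, 13)
[ 0.52567745 -0.09801357  0.20173539] [0.2851189  3.1277986  0.00601934]
```

View pics/s3.png

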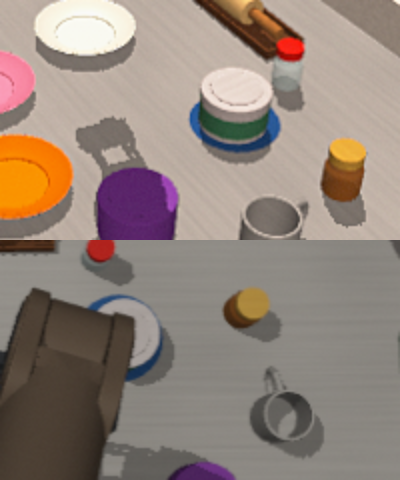

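The side half shows the tin upright with blue visible all round its foot, so it looks to be on the mark. I'll check it again later with the arm out of the way. Next is the plate, so I'm turning the jaws to run along the wall.

Request:
jog_arm:
  moves:
    - {"xyz": [-0.19,0.68,0],"twist": [0,0,1],"grip": -1}
    - {"xyz": [-0.19,0.68,0],"twist": [0,0,2],"grip": -1}
    - {"xyz": [-0.19,0.68,0],"twist": [0,0,3],"grip": -1}
    - {"xyz": [-0.19,0.68,0],"twist": [0,0,4],"grip": -1}
    - {"xyz": [-0.19,0.68,0],"twist": [0,0,5],"grip": -1}

```text
clock: 6.9
position: [0.543, -0.0683, 0.2019]
ee_rot: [1.602, 2.702, 0.001]
force: [0.1, -0.2, 0.6]
width: 0.999
```

Request:
jog_arm:
  moves:
    - {"xyz": [0,0,0],"twist": [0,0,1],"grip": -1}
    - {"xyz": [0,0,0],"twist": [0,0,2],"grip": -1}
    - {"xyz": [0,0,0.3],"twist": [0,0,3.16],"grip": -1}
    - {"xyz": [0,0,0.9],"twist": [0,0,3.16],"grip": -1}
    - {"xyz": [0,0,0.9],"twist": [0,0,3.16],"grip": -1}

```text
clock: 7.52
position: [0.5414, -0.0679, 0.1461]
ee_rot: [-2.269, -2.169, 0.005]
force: [0.9, -0.2, 0.5]
width: 0.998
```

```bash
python3 - <<'E'
from m import *
from scipy.spatial.transform import Rotation as R
o=arm.observe();print(o["position"],R.from_rotvec(o["ee_rot"]).as_matrix().round(3).tolist(),o["joints"].round(2),o["width"])
circ("plate",white,(270,170,350,245),.022)
E
```

```text
[ 0.54238923 -0.06834772  0.14754914] [[0.045, 0.999, -0.002], [0.999, -0.045, -0.0], [-0.0, -0.002, -1.0]] [-0.54  0.49  0.8   1.92 -0.44  0.91  0.43] 0.9992508997570186
plate enc 0.547 0.0697 r 0.1395 ell [0.7816 0.0328] [0.1876 0.7523] (270, 170, 63, 75)
```

Request:
jog_arm:
  moves:
    - {"xyz": [0,0.04,1],"twist": [0,0,0],"grip": -1}
    - {"xyz": [0,0.04,2],"twist": [0,0,0],"grip": -1}
    - {"xyz": [0,0.04,2.14],"twist": [0,0,0],"grip": -1}
    - {"xyz": [0.1,0.04,2.14],"twist": [0,0,0],"grip": -1}
    - {"xyz": [0.3,0.04,2.14],"twist": [0,0,0],"grip": -1}

```text
clock: 8.2
position: [0.548, -0.0503, 0.0219]
ee_rot: [2.27, 2.168, 0.005]
force: [-0.0, 0.5, -0.2]
width: 1.004
```

```bash
python3 - <<'E'
from h import *
cv2.imwrite("pics/s4.png",np.hstack([cv2.resize(arm.get_image("side")[130:280,200:400],None,fx=2,fy=2),cv2.resize(arm.get_image("top")[130:280,200:400],None,fx=2,fy=2)]))
print(arm.observe()["position"],arm.observe()["force"])
E
```

```text
[ 0.54764255 -0.04791465  0.02108536] [-0.17715149  0.92778615 -0.40455049]
```

View pics/s4.png

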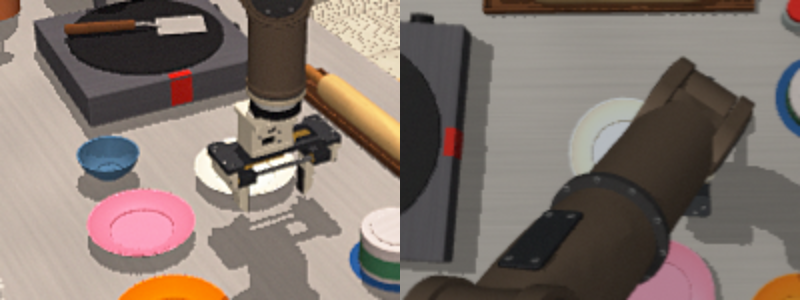

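The fingers straddle the back of the white plate, at about (240,200) and (305,185) in the side half, with the griddle side ahead. Pushing.

Request:
jog_arm:
  moves:
    - {"xyz": [0.2,-0.03,0],"twist": [0,0,0],"grip": -1}
    - {"xyz": [0.36,-0.03,0],"twist": [0,0,0],"grip": -1}
    - {"xyz": [0.52,-0.03,0],"twist": [0,0,0],"grip": -1}
    - {"xyz": [0.68,-0.03,0],"twist": [0,0,0],"grip": -1}
    - {"xyz": [0.84,-0.03,0],"twist": [0,0,0],"grip": -1}

```text
clock: 8.93
position: [0.5467, 0.0006, 0.0193]
ee_rot: [2.272, 2.17, -0.0]
force: [0.4, -2.2, 0.9]
width: 0.999
```

Request:
jog_arm:
  moves:
    - {"xyz": [0.17,0,0],"twist": [0,0,0],"grip": -1}
    - {"xyz": [0.34,0,0],"twist": [0,0,0],"grip": -1}
    - {"xyz": [0.51,0,0],"twist": [0,0,0],"grip": -1}
    - {"xyz": [0.68,0,0],"twist": [0,0,0],"grip": -1}
    - {"xyz": [0.85,0,0],"twist": [0,0,0],"grip": -1}

```text
clock: 9.55
position: [0.5489, 0.0517, 0.0193]
ee_rot: [-2.271, -2.17, 0.0]
force: [-0.5, -1.9, 1.9]
width: 0.997
```

Request:
jog_arm:
  moves:
    - {"xyz": [0.17,0,0],"twist": [0,0,0],"grip": -1}
    - {"xyz": [0.34,0,0],"twist": [0,0,0],"grip": -1}
    - {"xyz": [0.48,0,0],"twist": [0,0,0],"grip": -1}
    - {"xyz": [0.6,0,0],"twist": [0,0,0],"grip": -1}
    - {"xyz": [0.6,0,0],"twist": [0,0,0],"grip": -1}

```text
clock: 10.18
position: [0.5505, 0.088, 0.0192]
ee_rot: [-2.27, -2.171, -0.0]
force: [-0.2, 0.4, 0.2]
width: 0.997
```

```bash
python3 - <<'E'
from m import *
print(arm.observe()["position"],arm.observe()["force"])
cv2.imwrite("pics/s5.png",np.hstack([cv2.resize(arm.get_image("side")[130:280,200:400],None,fx=2,fy=2),cv2.resize(im[130:280,200:400],None,fx=2,fy=2)]))
E
```

```text
[0.55043548 0.08751993 0.01921244] [-0.37456877 -0.19073863 -0.61818207]
```

View pics/s5.png

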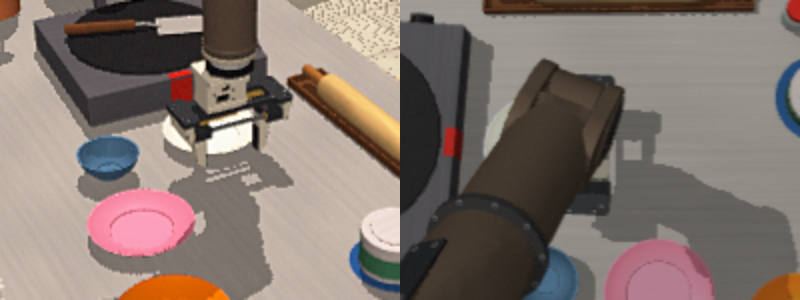

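The plate has travelled straight, with its near rim at about top pixel (242,200). The gap to the wall is about 32–36 mm, so I'll finish gently and watch the force.

Request:
jog_arm:
  moves:
    - {"xyz": [0.12,0,0],"twist": [0,0,0],"grip": -1}
    - {"xyz": [0.24,0,0],"twist": [0,0,0],"grip": -1}
    - {"xyz": [0.36,0,0],"twist": [0,0,0],"grip": -1}
    - {"xyz": [0.44,0,0],"twist": [0,0,0],"grip": -1}
    - {"xyz": [0.5,0,0],"twist": [0,0,0],"grip": -1}

```text
clock: 10.9
position: [0.5519, 0.1173, 0.0193]
ee_rot: [2.271, 2.171, 0.0]
force: [-0.6, -1.3, -0.1]
width: 1.001
```

Request:
jog_arm:
  moves:
    - {"xyz": [0.02,0,0],"twist": [0,0,0],"grip": -1}
    - {"xyz": [0.04,0,0],"twist": [0,0,0],"grip": -1}

```text
clock: 11.15
position: [0.552, 0.1192, 0.0193]
ee_rot: [2.272, 2.17, -0.0]
force: [0.0, -1.4, 0.5]
width: 1.002
```

Request:
jog_arm:
  moves:
    - {"xyz": [0.02,0,0],"twist": [0,0,0],"grip": -1}
    - {"xyz": [0.04,0,0],"twist": [0,0,0],"grip": -1}

```text
clock: 11.4
position: [0.5522, 0.1217, 0.0193]
ee_rot: [-2.272, -2.17, -0.0]
force: [0.2, -2.2, -0.3]
width: 1.0
```

Request:
jog_arm:
  moves:
    - {"xyz": [0.02,0,0],"twist": [0,0,0],"grip": -1}
    - {"xyz": [0.04,0,0],"twist": [0,0,0],"grip": -1}

```text
clock: 11.65
position: [0.5523, 0.1239, 0.0193]
ee_rot: [2.271, 2.17, -0.0]
force: [-0.9, -3.0, -0.7]
width: 1.001
```

Request:
jog_arm:
  moves:
    - {"xyz": [0.02,0,0],"twist": [0,0,0],"grip": -1}
    - {"xyz": [0.03,0,0],"twist": [0,0,0],"grip": -1}

```text
clock: 11.9
position: [0.5522, 0.1248, 0.0193]
ee_rot: [2.272, 2.169, -0.002]
force: [-0.6, -6.6, 0.6]
width: 0.999
```

Request:
jog_arm:
  moves:
    - {"xyz": [0.015,0,0],"twist": [0,0,0],"grip": -1}
    - {"xyz": [0.015,0,0],"twist": [0,0,0],"grip": -1}

```text
clock: 12.15
position: [0.5522, 0.125, 0.0193]
ee_rot: [2.272, 2.168, -0.002]
force: [-0.9, -7.7, 1.0]
width: 1.001
```

The force rises to 7.7 N and the TCP has stalled, so the rim is against the wall. Backing off straight, then lifting clear.

Request:
jog_arm:
  moves:
    - {"xyz": [-0.05,0,0],"twist": [0,0,0],"grip": -1}
    - {"xyz": [-0.2,0,0],"twist": [0,0,0],"grip": -1}
    - {"xyz": [-0.6,0,0],"twist": [0,0,0],"grip": -1}
    - {"xyz": [-1.2,0,0],"twist": [0,0,0],"grip": -1}
    - {"xyz": [-1.2,0,0],"twist": [0,0,0],"grip": -1}

```text
clock: 12.78
position: [0.5491, 0.0516, 0.0198]
ee_rot: [2.276, 2.164, -0.0]
force: [-0.6, 0.2, -0.3]
width: 0.997
```

Request:
jog_arm:
  moves:
    - {"xyz": [0,0,-1],"twist": [0,0,0],"grip": -1}
    - {"xyz": [0,0,-2],"twist": [0,0,0],"grip": -1}
    - {"xyz": [0,0,-3],"twist": [0,0,0],"grip": -1}
    - {"xyz": [-0.8,-1,-3],"twist": [0,0,0],"grip": -1}
    - {"xyz": [-1.5,-1.8,-3],"twist": [0,0,0],"grip": -1}

```text
clock: 13.4
position: [0.449, -0.0204, 0.1999]
ee_rot: [2.268, 2.173, 0.003]
force: [-0.1, -1.5, 0.2]
width: 1.001
```

```bash
python3 - <<'E'
from m import *
print(arm.observe()["position"],arm.observe()["force"])
circ("mark",blue,(380,150,440,212),0)
circ("tin",white,(380,150,432,205),.062)
circ("plate",white,(231,160,300,245),.022)
s=arm.get_image("side")
w=np.zeros((600,780,3),np.uint8)
w[:300,:400]=cv2.resize(s[140:290,220:420],None,fx=2,fy=2)
w[:300,400:780]=cv2.resize(im[140:240,205:332],(380,300),interpolation=cv2.INTER_NEAREST)
w[300:,:400]=cv2.resize(s[200:300,320:454],(400,300))
w[300:,400:780]=cv2.resize(im[140:240,350:477],(380,300),interpolation=cv2.INTER_NEAREST)
cv2.imwrite("pics/s6.png",w)
E
```

```text
[ 0.44083067 -0.02597535  0.1983974 ] [-8.63328357 -6.01745707 -2.75634098]
mark enc 0.6287 -0.248 r 0.0632 ell [ 0.6287 -0.2481] [0.1235 0.1256] (388, 158, 42, 43)
tin enc 0.6264 -0.2461 r 0.0487 ell [ 0.6265 -0.246 ] [0.0958 0.0971] (395, 160, 34, 34)
plate enc 0.5607 0.1589 r 0.1485 ell [0.5564 0.1561] [0.2312 0.3444] (231, 160, 69, 85)
```

View pics/s6.png

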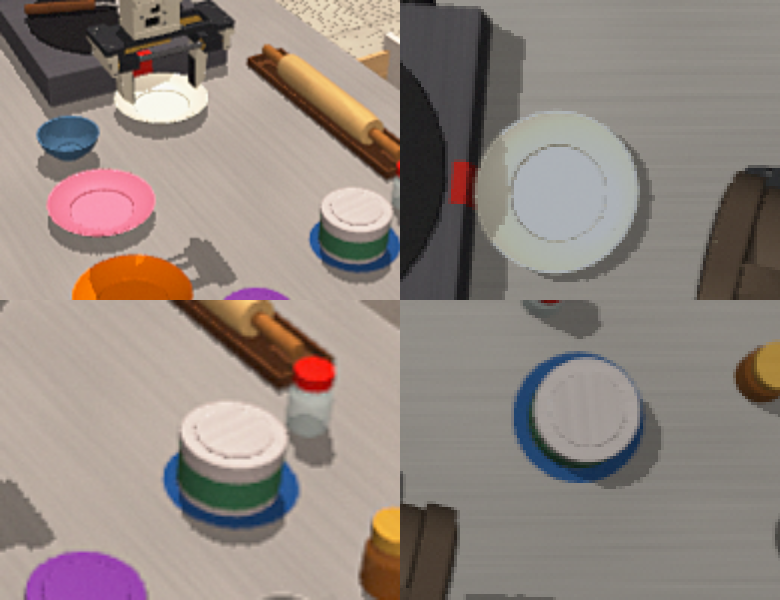

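The tin stands on the mark, about 3 mm off centre against a margin of about 16 mm. The plate sits at the red strip; I'll measure it properly with a shadow-aware mask.

```bash
python3 - <<'E'
from m import *
for r in (201,203,205): print(r,im[r,222:240].tolist() if r==203 else hsv[r,222:240,2])
up=[(257.5+27.1*0,140+111/3),(257.5,140+273/3)]
# right/top/bottom rim edge against the counter, fit circle of known radius
pts=[]
for a in np.radians(np.arange(-75,76,5)):
    p=[V[int(round(204+k*np.sin(a))),int(round(257.5+k*np.cos(a)))] for k in np.arange(20,34,.25)]
    i=np.argmin(np.diff(cv2.GaussianBlur(np.array(p,np.float32).reshape(-1,1),(1,9),1.5).ravel())); k=20+.25*i
    pts.append((257.5+k*np.cos(a),204+k*np.sin(a)))
P=onz("top",pts,.02)
from scipy.optimize import least_squares
s=least_squares(lambda q:np.hypot(*(P-q[:2]).T)-.08,[.55,.19],loss="soft_l1",f_scale=.002)
c=s.x; print("plate",c,"resid",np.abs(s.fun).max())
for b,m in((.31456,-.0654),(.3169,-.0696)): print("gap mm",1e3*((b+m*c[0]-c[1])/np.hypot(1,m)-.08))
u=np.array([.9978,-.067]); print("along mm",1e3*(c-[.562,.278])@u)
print(arm.observe()["force"],arm.observe()["position"])
E
```

```text
201 [146 165 165 165 160  85  67  79 128 139 141 142 144 145 146 147 148 148]
203 [[26, 33, 164], [29, 35, 165], [28, 34, 165], [26, 35, 166], [28, 34, 160], [11, 14, 66], [7, 12, 65], [43, 50, 80], [109, 120, 133], [122, 135, 139], [125, 138, 142], [125, 138, 142], [126, 140, 143], [128, 141, 145], [127, 141, 145], [129, 143, 147], [129, 142, 147], [131, 143, 148]]
205 [163 164 164 162 137  79  64  85 150 138 140 142 142 144 145 145 145 146]
plate [0.55616299 0.19907219] resid 0.0024059498703157822
gap mm -1.0539032977947838
gap mm -1.0720742634969804
along mm -0.5360029933233807
[ 0.73507592  0.42025382 -0.06624909] [ 0.44713267 -0.0209886   0.19946005]
```

```bash
python3 -c "
from cell import arm
print(arm.sign_off(), arm.observe()['clock'])"
```

```text
the job is handed in; nothing more can be done
the job is handed in; nothing more can be done
```

I pushed the tin onto the blue mark first, then the plate up against the griddle. Both moves were flat pushes with the two open fingers, and the job was handed in at about 13.5 s.

- **Tin:** it stands upright about 3 mm from the mark's centre, against a margin of about 16 mm. Blue shows around its foot in both views.
- **Plate:** its middle is within about 1 mm of the red strip's middle along the wall. The push force rose from about 2 N to 7.7 N and the tool stalled as the rim met the wall. The last picture shows no counter between rim and wall at the strip.
- **Disagreement:** the fitted gap from rim to wall came out at −1 mm, which is within the 2 mm calibration and means contact.
- **Failed checks:** the first automatic plate mask merged with the background, so I measured the plate from its rim edge instead. An early wall-edge fit caught the shadow, so I refitted it on the wall's foot.
- **Everything else:** nothing else was touched as far as the pictures and forces show; I did not measure the other objects separately. The arm ended clear of everything.

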